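Locate a marble tile in a sloping jig and spot-mark it

ROBOT

A 6-joint arm with a two-finger parallel gripper is mounted at the origin on the work surface. World frame = base frame: x ahead of the robot, y to its left, z up, the work surface at z = 0. Lengths are in m, angles in degrees, forces in N, time in s.
With the tool pointing down it reaches from about 0.375 to 0.75 m from the base axis. Payload 9 kg.
Tool frame: the origin (TCP) lies where the fingers leave the gripper's body, on its centre line; the fingertips stand 73 mm ahead of it and the grasp point (between the pads) lies 54 mm ahead of it (robot.tip_reach is the distance from the TCP to the fingertips, in m); z points along the fingers, y is the line along which they close (so a half turn about z gives the same grasp; the last joint's range is limited). The gripper opens to 85 mm and grips with 20 to 120 N. Pads are 22 mm wide; open, the fingers measure 114 mm over their backs; the gripper's body (76 mm by 85 mm) begins 54 mm behind the grasp point. The pads swing forward as they close: fully open they stand 13 mm farther back than shut.
Start: joints at [58.86, 5.964, 5.575, 89.605, 0, 77.527], TCP at [0.192, 0.568, 0.304] pointing down, gripper open.
Joint ranges: [-171.21, 171.21], [-48.23, 106.86], [-62.78, 66.21], [-105.2, 120.99], [-86.42, 89.51], [-180, 180]. Speed limits (degrees/s): [127.2, 127.2, 147.25, 180, 180, 180].

INTERFACE

Orientations are given as [roll, pitch, yaw] about the fixed x, y, z axes, in that order (R = Rz(yaw) Ry(pitch) Rx(roll)).
In Python, from plant import robot gives the robot as it stands. Calls block until the motion is done:
- robot.move_pose(position, orientation): joint-space move of the TCP to a pose.
- robot.line_to(position, vel=0.15, rotation=None, guard=None): straight line of the TCP; rotation=None keeps the orientation; vel is the mean speed in m/s. With guard (N) it stops when the force on the tool has changed by that much, and returns True; else False.
- robot.goto_joints(angles): joint-space move.
- robot.set_gripper(opening): finger opening in m; the grip force is fixed at half the most; returns when the fingers have stopped.
- robot.pause(seconds).
- robot.ik(position, orientation): joint angles nearest the present ones, or None.
- robot.observe(): the state.
- robot.grab_frame(name): name is "scene" or "top"; returns the picture (384x512x3 uint8, blue, green, red); there is no depth.
- robot.get_calibration(name): a dict with "vertical_fov" (degrees; the focal length in pixels is half the picture's height over the tangent of half this angle, whatever the lens; pixels are square), "cx", "cy" (the principal point, pixels), "rvec" (rotation vector, rad) and "tvec" (3), from world to camera coordinates, as OpenCV has them. Camera axes: x right, y down, z forward; pixel columns grow to the right and rows downward; lengths in m; the calibration is good to about 2 mm. A picture is of the moment at which its call begins. get_calibration takes no time and is no camera call.
A pose or a line that the arm cannot do raises robot.IKError and nothing moves.
- robot.job_done(): hands the job in; it is judged then, once.
The state is a dict: "time": time; "q": joint angles; "qvel": joint speeds; "joint_torque": joint torques, N m; "tool_pos": TCP position; "tcp_rot": TCP orientation; "ft_force": force on the tool from outside, world axes, zero at the start; "torque": the same for the moment, N m; "gripper_width": finger opening in m; "gripper_force": force on a finger pad.
Only numpy, scipy, OpenCV 4.12 (cv2) and the standard library are available. Lean on these libraries where they do the work, as an engineer would, in place of code of your own. Each camera call takes 0.05 s, during which the arm holds its last target. There are 200 camera calls.

TASK

Lay the white marble tile gently and flat on the upper half of the green sloping bed, its long side pointing down the bed along the long fence, so that it slides down by itself into the corner where the two fences meet, under the red plunger. Once it is lying fully home against both fences and you have let go of it, push the red plunger down firmly onto the tile and hold it there for about a second, then let it spring back up. Leave the tile in the corner, and leave everything else on the bench where it is.

Things in the scene. Friction and masses are not known exactly. Their poses are not given: they have to be found in the camera images.
- white_tile: white marble tile, 90 x 50 x 12 mm, 0.10 to 0.21 kg, lying flat on the table among a red and a dark slate tile of the same size. Origin: centre of its underside; x along the 90 mm side, y along the 50 mm side, z up through its thickness.
- bed: green slick bed (friction with the tile about 0.12) of a fixed jig, sloping down about 16 degrees along -y and 15 along -x; fences 16 mm high, 10 mm thick along both lower edges. Origin: on its surface, in the inner corner of the fences. x runs upslope along the short fence, y upslope along the long fence, z square out of the surface. Free surface: x 0 to 130, y 0 to 210 mm.
- home (a point): point on the bed's surface at bed (25, 45, 0) mm, below the plunger: where the centre of the tile's underside comes to rest when it is home, its 90 mm side along bed y. A dark steel arm from outside the long fence (bed x -26 to 43, y 30 to 60 mm, 30 to 42 mm above the surface) carries the plunger here; the tile slides beneath it.
- upper (a point): point on the bed's surface at bed (58, 135, 0) mm, in its upper half: the tile laid with the centre of its underside here, 90 mm side along bed y, is clear of the fences and the arm and leaves room for fingers.
- plunger_top (a point): centre of the top of the plunger's red cap, 30 mm across and 12 mm high; at rest it is 71 mm above the bed's surface, at bed x 25, y 45 mm. Moves with the plunger.
- plunger (a joint): travel of the sprung plunger square to the bed (along bed -z), in m: 0 up (rest), grows as pressed, stop at 0.009. With the tile home its black foot meets the tile after 5 mm. The spring takes 2.5 N to start and 5 N at that point; what you press beyond that bears on the tile. Another 5 N or so is firm enough.
- red_tile: red terracotta tile, 90 x 50 x 12 mm, flat on the table; leave. Origin: centre of the underside.
- slate_tile: dark slate tile, 90 x 50 x 12 mm, flat on the table; leave. Origin: centre of the underside.
- sanding_block: cork sanding block 90 x 55 x 30 mm on the table, right, near the robot; leave. Origin: centre of the underside.
- tape_roll: blue tape roll lying flat, 90 mm across, 25 mm high, far side of the table; leave. Origin: centre of the underside.
- glue_bottle: white bottle 56 mm across, 150 mm tall, far left; leave. Origin: centre of the underside.
- tile_hammer: hammer lying at the far right; leave. Origin: underside, about the middle of its length.
- offcut: red stone offcut 70 x 40 x 15 mm, on the left; leave. Origin: centre of the underside.
There are look-alikes about, which are no part of the job. Several things look just like the white_tile: the one meant starts farthest to the robot's left.

How it is judged:
By the outcome, as a careful person would: the job done as asked, in the order asked, and still so for the second after the job is handed in, with the robot touching nothing.
It also fails if it takes over 54 s, if anything falls off the work surface, if the arm or the gripper's body presses on something with over 40 N, if the wrist force passes 120 N, or if a joint passes its speed limit or range.

## Working session

There is one attempt and no reset: what is moved stays moved. The work goes in short steps, each a Python script; the robot and the scene stay as the last script left them, time stands still between calls to the robot, and variables do not carry over. Pictures are saved under pics/ and viewed, at most 10 in all, crops included, and the job is handed in when it is done.

```bash
mkdir -p pics; python3 - <<'E'
from plant import robot
import cv2
for n in("scene","top"):
    f=robot.grab_frame(n); cv2.imwrite(f"pics/{n}0.png",cv2.resize(f,(800,600),interpolation=cv2.INTER_CUBIC)); cv2.imwrite(f"pics/{n}_raw.png",f); print(robot.get_calibration(n))
o=robot.observe();print(o)
E
```

```text
{'vertical_fov': 45.69832500890022, 'cx': 257.40232437660575, 'cy': 194.63633101753814, 'rvec': array([ 1.46397547,  2.00954708, -0.91336567]), 'tvec': array([ 0.17850282, -0.22670846,  1.88510817])}
{'vertical_fov': 54.463098849872935, 'cx': 252.70836638090276, 'cy': 188.43133648084955, 'rvec': array([ 2.19188662, -2.19811385,  0.09040629]), 'tvec': array([-0.03068591,  0.49660749,  1.24052549])}
{'time': 0.1, 'q': array([ 5.88591851e+01,  5.99594911e+00,  5.53372847e+00,  8.96038560e+01,
       -1.27452074e-03,  7.75289456e+01]), 'qvel': array([-0.01613907, -0.12597571, -0.0263466 , -0.04967496,  0.06186423,
        0.0120895 ]), 'joint_torque': array([ 6.15250596e-03, -5.58204532e+01,  5.04723179e+01,  1.28161369e-02,
       -3.05359636e-04, -2.27923067e-05]), 'tool_pos': array([0.19193718, 0.5682637 , 0.3032136 ]), 'tcp_rot': array([-1.79935207e+02, -1.30245555e-02,  1.61330233e+02]), 'ft_force': array([-0.67267366, -0.17790862, -0.30686215]), 'torque': array([ 0.00137276,  0.02573437, -0.02149212]), 'gripper_force': 0.0, 'gripper_width': 0.08533884382466009}
```

View pics/scene0.png

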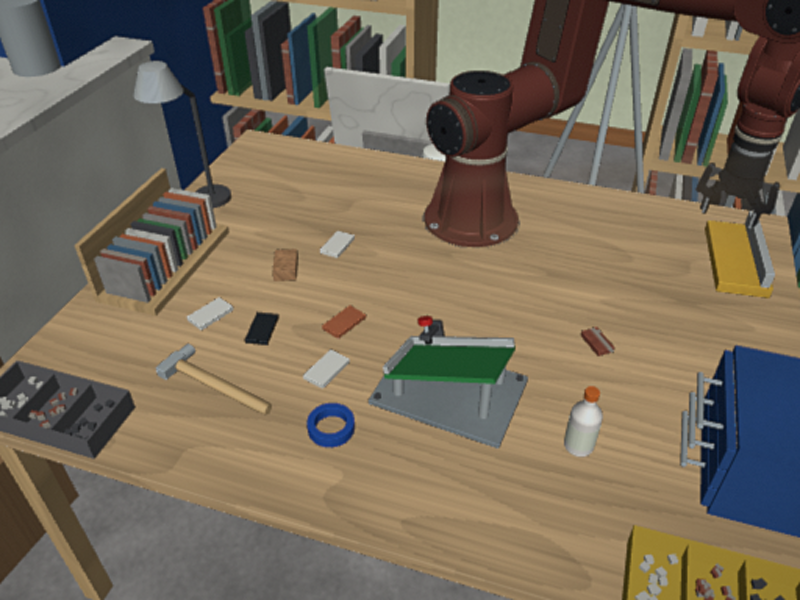

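View pics/top0.png

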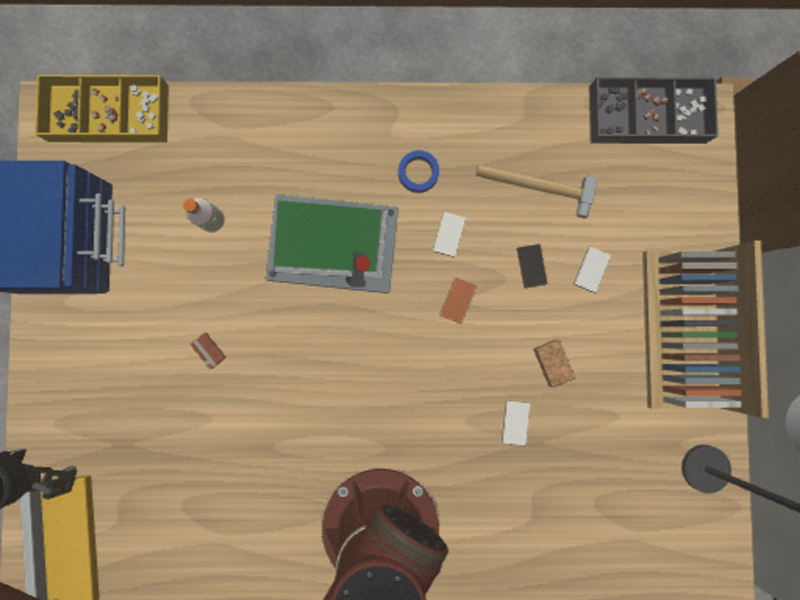

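White tiles in the top view are at (450,234), (592,269) and (516,423). Image left is the robot's left, so (450,234) fits "farthest left". I'll confirm that in an enlarged crop and read the corners there.

```bash
python3 - <<'E'
import cv2
a=cv2.imread("pics/top_raw.png")[115:205,165:305]; cv2.imwrite("pics/topc.png",cv2.resize(a,None,fx=5.7,fy=5.7,interpolation=cv2.INTER_CUBIC))
a=cv2.imread("pics/scene_raw.png")[195:285,190:340]; cv2.imwrite("pics/scenec.png",cv2.resize(a,None,fx=5.3,fy=5.3,interpolation=cv2.INTER_CUBIC))
E
```

```text
(no output)
```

View pics/topc.png

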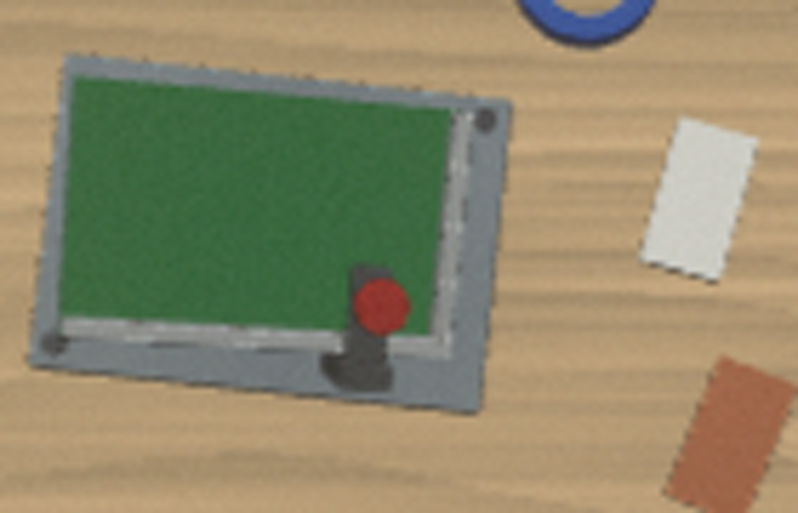

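View pics/scenec.png

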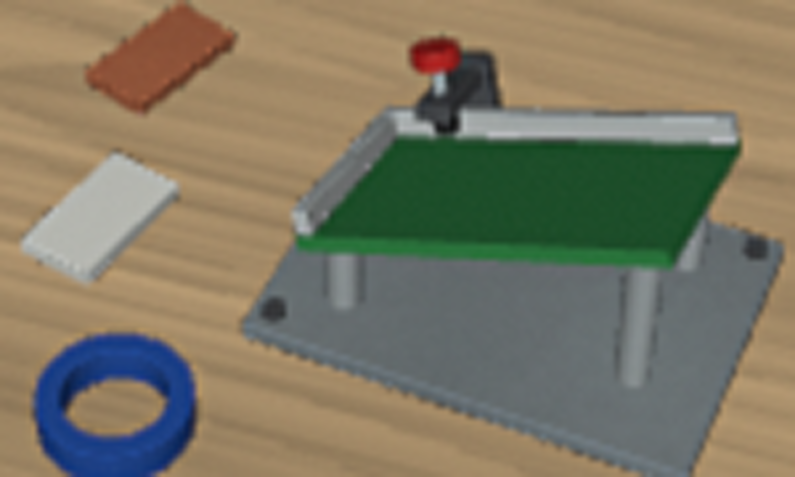

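The crop confirms the tile at top-crop (700,200) is white and the leftmost of the three. I'll fit the bed and tile poses from corners in both views.

```bash
cat > h.py <<'E'
import numpy as np,cv2
from scipy.optimize import least_squares
from scipy.spatial.transform import Rotation as R
from plant import robot
C={n:robot.get_calibration(n) for n in("scene","top")}
def proj(n,P):
    c=C[n]; f=192/np.tan(np.radians(c["vertical_fov"]/2))
    K=np.array([[f,0,c["cx"]],[0,f,c["cy"]],[0,0,1]])
    return cv2.projectPoints(np.asarray(P,float).reshape(-1,1,3),c["rvec"],c["tvec"],K,None)[0][:,0]
E
cat > fit.py <<'E'
from h import *
raw=lambda p,s,o:(np.array(p,float)+.5)/s-.5+np.array(o)
T=lambda p:raw(p,5.7,(165,115)); S=lambda p:raw(p,5.3,(190,195))
BP={"top":([(130,210,0),(130,0,0),(0,0,0),(25,45,71)],T([(73,77),(450,108),(433,335),(383,306)])),
"scene":([(130,0,0),(130,210,0),(0,210,0),(0,0,0),(25,45,71)],S([(300,237),(675,250),(740,146),(395,139),(435,46)]))}
def rb(v): 
    r=R.from_euler("xyz",v[3:]).as_matrix()
    return r
def res(v):
    o=[]
    for n,(b,p) in BP.items(): o.append((proj(n,np.array(b)/1000@rb(v).T+v[:3])-p).ravel())
    r=rb(v); o.append([(np.degrees(np.arcsin(r[2,1]))-16)*.7,(np.degrees(np.arcsin(r[2,0]))-15)*.7])
    return np.concatenate(o)
s=least_squares(res,[.45,.05,.05,.28,-.26,0]);bed=s.x
r=rb(bed);print("bed",bed[:3],np.degrees(bed[3:]),np.degrees(np.arcsin(r[2])));print(np.round(s.fun,1))
for n,(b,p) in BP.items():pass
def tile(v,z=.012):
    q=np.array([(45,25),(45,-25),(-45,-25),(-45,25)])/1000;c,d=np.cos(v[2]),np.sin(v[2])
    q=q@np.array([[c,d],[-d,c]])+v[:2];return np.c_[q,np.full(4,z)]
tp={"top":T([(681,118),(758,140),(718,281),(641,260)]),"scene":S([(92,272),(22,240),(118,151),(180,188)])}
tr=lambda v:np.concatenate([(proj(n,tile(v))-tp[n]).ravel() for n in tp])
t=least_squares(tr,[.5,-.15,-.2]);print("tile",t.x[:2],np.degrees(t.x[2]),np.round(t.fun,1))
np.savez("fit.npz",bed=bed,tile=t.x,rb=r)
E
python3 fit.py
```

```text
bed [0.54581679 0.01091926 0.04552418] [ 16.40133221 -15.59296396  -5.6332375 ] [15.59296396 15.78161804 67.51814226]
[-0.1  0.1 -0.2 -0.1 -0.8 -0.4  0.   0.3  1.7 -0.2 -0.8  0.4 -1.2 -0.
  0.  -0.4 -0.6 -0.  -0.2  0.4]
tile [ 0.62890453 -0.14908847] -16.113477259065984 [-0.7 -0.1 -0.2  0.1 -0.2  0.4 -0.8  0.1 -1.   0.4 -0.1 -0.1 -0.6  0.1
 -0.1 -0.8]
```

```bash
cat >> h.py <<'E'
d=np.load("fit.npz") if __import__("os").path.exists("fit.npz") else None
bedR=d["rb"];bedo=d["bed"][:3];tile=d["tile"]
B=lambda x,y,z:bedo+bedR@(np.array([x,y,z])/1000)
def ori(z,y):
    z=z/np.linalg.norm(z);y=y-z*(y@z);y/=np.linalg.norm(y)
    return R.from_matrix(np.c_[np.cross(y,z),y,z]).as_euler("xyz",degrees=True)
ty=np.array([-np.sin(tile[2]),np.cos(tile[2]),0])
E
python3 - <<'E'
from h import *
print(robot.tip_reach)
n=bedR[:,2]
print("home",B(25,45,0),"upper",B(58,135,0))
for s in(1,-1):
    print("tile",s,robot.ik([*tile[:2],.14],ori(np.array([0,0,-1.]),s*ty)))
    print("lay",s,robot.ik(B(58,135,75),ori(-n,s*bedR[:,0])),robot.ik(B(58,135,150),ori(-n,s*bedR[:,0])))
    print("press",s,robot.ik(B(25,45,144),ori(-n,s*bedR[:,0])),"y",robot.ik(B(25,45,180),ori(-n,s*bedR[:,1])))
E
```

```text
0.0726
home [0.57061885 0.0518512  0.06448294] upper [0.60392773 0.13532237 0.09783083]
tile 1 [-2.49034815e+01  1.58660630e+01 -4.68433900e-01  7.36655031e+01
 -2.54444375e-14 -8.79000425e+00]
lay 1 [ -8.11875283 -12.48692266 -28.81225808  58.80258411  17.05447708
  87.49583394] [-10.72948849 -18.18159926 -26.27295499  67.82795866  17.70723263
  84.84703719]
press 1 [-21.55262104 -21.99843801 -33.14229396  68.39976548  20.0147861
  73.66988152] y [-23.15731564 -24.06446779 -31.2262471   72.96166143  20.29805028
 -18.01267022]
tile -1 [-24.90348151  15.86606298  -0.4684339   73.66550312   0.
 171.20999575]
lay -1 [ -8.11875283 -12.48692266 -28.81225808  58.80258411  17.05447708
 -92.50416606] [-10.72948849 -18.18159926 -26.27295499  67.82795866  17.70723263
 -95.15296281]
press -1 [ -21.55262104  -21.99843801  -33.14229396   68.39976548   20.0147861
 -106.33011848] y [-23.15731564 -24.06446779 -31.2262471   72.96166143  20.29805028
 161.98732978]
```

```bash
python3 - <<'E'
from h import *
o=ori(np.array([0,0,-1.]),ty)
robot.move_pose([*tile[:2],.25],o); robot.set_gripper(.066)
robot.line_to([*tile[:2],.09],vel=.2)
print(robot.observe()["ft_force"],robot.observe()["tool_pos"])
cv2.imwrite("pics/above.png",cv2.resize(robot.grab_frame("top")[115:205,225:345],None,fx=6,fy=6,interpolation=cv2.INTER_CUBIC))
g=robot.line_to([*tile[:2],.058],vel=.03,guard=4)
s=robot.observe();print(g,s["tool_pos"],s["ft_force"],s["time"])
E
```

```text
[ 0.63996392 -0.81947014  0.07750353] [ 0.62967527 -0.1494167   0.09151937]
True [ 0.62864392 -0.14896907  0.06610888] [-1.91237789 -0.67423952  5.99402765] 5.1583
```

View pics/above.png

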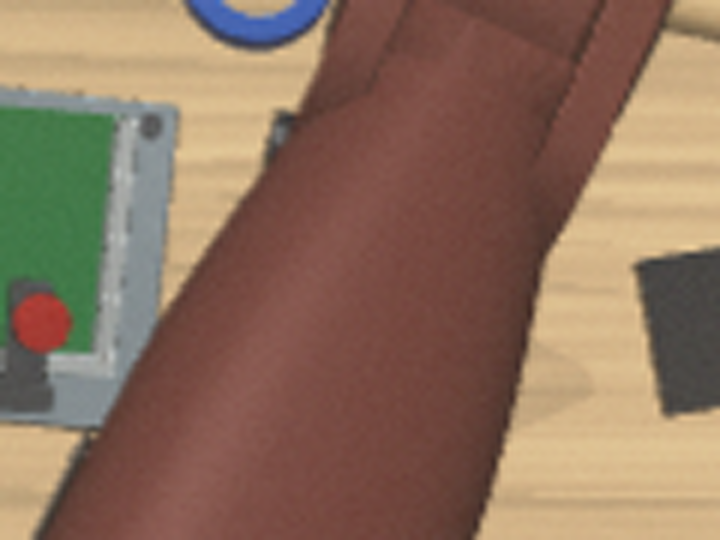

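The arm hides the tile in the top view, but contact at TCP z = 66 mm matches fingertips on the table on either side of the tile; on the tile it would be about 77. I'll lift 4.5 mm, grip, and carry it over the bed.

```bash
python3 - <<'E'
from h import *
p=robot.observe()["tool_pos"]
robot.line_to([*tile[:2],.0705],vel=.05); robot.set_gripper(.0)
s=robot.observe();print(s["gripper_width"],s["gripper_force"],s["tool_pos"])
np.save("grip.npy",s["tool_pos"][2])
robot.line_to([*tile[:2],.24],vel=.15)
n=bedR[:,2]
robot.move_pose(B(58,135,110),ori(-n,bedR[:,0]))
s=robot.observe();print(s["gripper_width"],s["ft_force"],s["time"])
cv2.imwrite("pics/over.png",cv2.resize(robot.grab_frame("scene")[180:290,210:350],None,fx=5.4,fy=5.4,interpolation=cv2.INTER_CUBIC))
E
```

```text
0.048388995006463514 62.936450242996216 [ 0.6288788  -0.14909453  0.07039604]
0.048063502365248104 [ 0.24760891 -0.01147454 -1.7587473 ] 8.45
```

View pics/over.png

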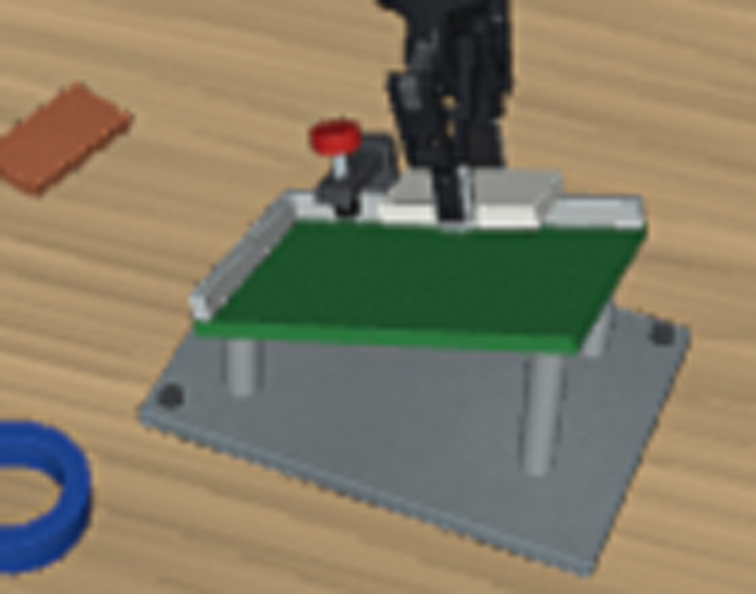

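The tile is held, seen at (480,195), parallel to the bed with its long side along the fence. Next I lower it under guard.

```bash
python3 - <<'E'
from h import *
g0=float(np.load("grip.npy"))*1000
robot.line_to(B(58,135,g0+9),vel=.06); robot.pause(.2)
g=robot.line_to(B(58,135,g0-7),vel=.015,guard=3)
s=robot.observe();print(g,bedR.T@(s["tool_pos"]-bedo)*1000-[0,0,g0],s["ft_force"],s["torque"],s["time"])
cv2.imwrite("pics/laid.png",cv2.resize(robot.grab_frame("scene")[180:290,210:350],None,fx=5.4,fy=5.4,interpolation=cv2.INTER_CUBIC))
E
```

```text
True [5.79205484e+01 1.34949445e+02 5.05171210e-02] [-0.61528867 -1.63386483  4.11740988] [-0.1169704   0.30670655  0.01499516] 10.0167
```

View pics/laid.png

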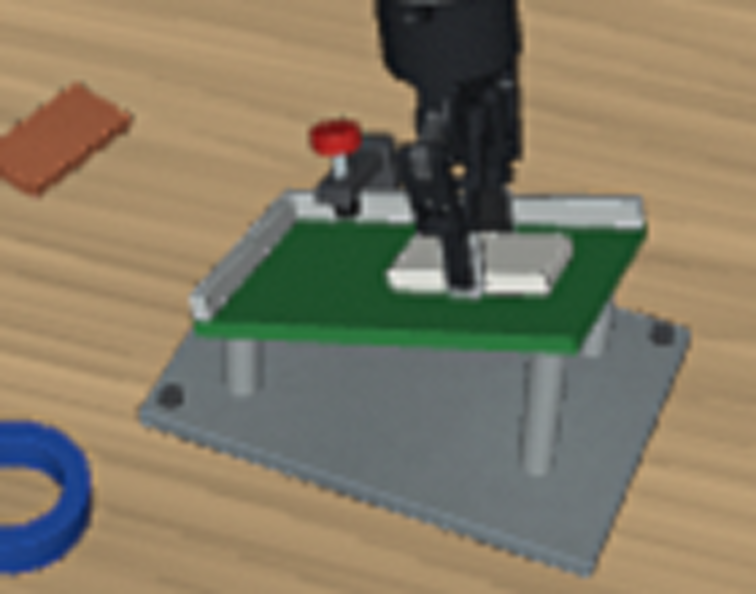

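It touched down at the predicted plane, with the tile flat around (480,265). I'll release and retreat square to the bed.

```bash
python3 - <<'E'
from h import *
g0=float(np.load("grip.npy"))*1000
robot.set_gripper(.060)
robot.line_to(B(58,135,g0+60),vel=.15)
robot.line_to(B(90,190,g0+110),vel=.2); robot.pause(.5)
a=cv2.resize(robot.grab_frame("scene")[190:270,240:340],None,fx=5,fy=5,interpolation=cv2.INTER_CUBIC)
b=cv2.resize(robot.grab_frame("top")[125:190,165:265],None,fx=5,fy=5,interpolation=cv2.INTER_CUBIC)
im=np.zeros((400,800,3),np.uint8);im=np.vstack([a,b]);im=im[:];cv2.imwrite("pics/rel.png",cv2.resize(im,None,fx=.8,fy=.8))
print(robot.observe()["time"])
E
```

```text
12.0583
```

View pics/rel.png

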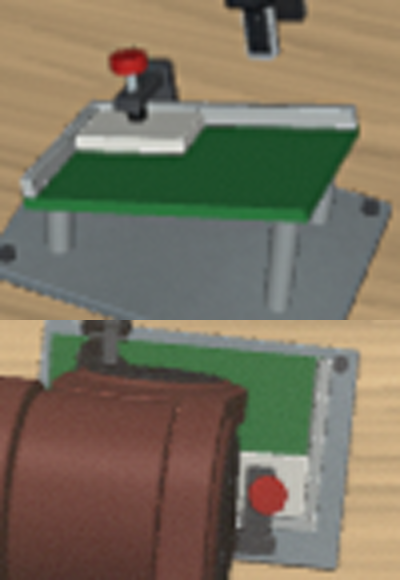

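The tile is home: its edges meet both fences in both views (scene ~(135,130), top ~(275,485)), and the gripper is clear. Next I press the plunger.

```bash
python3 - <<'E'
from h import *
n=bedR[:,2]; L=72.6
robot.set_gripper(0)
robot.line_to(B(25,45,71+L+35),vel=.15)
robot.line_to(B(25,45,71+L+8),vel=.06); robot.pause(.3)
f0=robot.observe()["ft_force"]
def st():
    s=robot.observe();return np.round([*(bedR.T@(s["tool_pos"]-bedo)*1000-[0,0,71+L]),*(bedR.T@(s["ft_force"]-f0)),s["time"]],2)
print(st())
print(robot.line_to(B(25,45,71+L-9),vel=.012,guard=11),st())
for i in range(3): robot.pause(.1);print(st())
E
```

```text
[25.22 44.97  8.3   0.    0.    0.   14.77]
True [24.99 45.07 -5.25 -1.    0.5   5.92 15.82]
[25.   45.05 -5.25 -0.46  0.99  4.81 15.92]
[25.   45.06 -5.23 -1.9   1.25  5.76 16.02]
[25.02 45.05 -5.22 -1.98  0.48  5.94 16.12]
```

The guard tripped as the foot met the tile, holding only about 5.5 N. I'll press in small steps to about 11–13 N and hold.

```bash
python3 - <<'E'
from h import *
L=72.6; n=bedR[:,2]
def F(k=5):
    v=[]
    for _ in range(k): robot.pause(.02); v.append(robot.observe()["ft_force"]@n)
    return np.mean(v)
z=lambda:(bedR.T@(robot.observe()["tool_pos"]-bedo)*1000)[2]-71-L
t=-5.25
print(F(),z())
while F()<12 and t>-9:
    t-=.3; robot.line_to(B(25,45,71+L+t),vel=.01); print(round(t,2),round(z(),2),round(F(),1))
for i in range(6): robot.pause(.15); print(round(z(),2),round(F(),1))
cv2.imwrite("pics/press_raw.png",robot.grab_frame("scene"))
print(robot.observe()["time"])
E
```

```text
6.628371063686778 -5.233212894173192
-5.55 -5.23 6.6
-5.85 -5.29 10.1
-6.15 -5.31 13.0
-5.31 13.9
-5.29 13.4
-5.34 13.2
-5.31 13.4
-5.32 13.5
-5.3 13.4
18.9833
```

```bash
python3 - <<'E'
from h import *
L=72.6
robot.line_to(B(25,45,71+L+30),vel=.04); robot.line_to(B(90,190,190),vel=.2)
robot.move_pose([.35,.35,.33],[180,0,135]); robot.pause(.5)
a=cv2.resize(robot.grab_frame("scene")[190:270,240:340],None,fx=4,fy=4,interpolation=cv2.INTER_CUBIC)
b=cv2.resize(robot.grab_frame("top")[125:190,165:265],None,fx=4,fy=4,interpolation=cv2.INTER_CUBIC)
cv2.imwrite("pics/end.png",np.vstack([a,b]));print(robot.observe()["time"])
E
```

```text
22.7917
```

View pics/end.png

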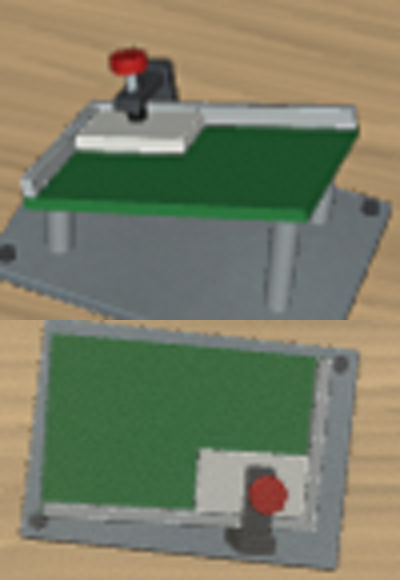

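The tile lies square in the corner against both fences (top ~(252,482)). The plunger is back up (scene cap ~(128,62)) and the arm is clear.

```bash
python3 -c "
from plant import robot
print(robot.job_done())"
```

```text
the job is handed in; nothing more can be done
None
```

The job is handed in at about 23 s: the white tile slid home against both fences, the plunger was pressed to about 12 N (roughly 7 N of that on the tile), held for over a second and sprang back up, and nothing else on the bench was moved.

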